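Sort the samples and tape into their trays

ROBOT

A 6-joint arm with a two-finger parallel gripper is mounted at the origin on a cart in front of the work surface, level with it; the furniture and walls round the work are solid. World frame = base frame: x ahead of the robot, y to its left, z up, the work surface at z = 0. Lengths are in m, angles in degrees, forces in N, time in s.
With the tool pointing down it reaches from about 0.375 to 0.9 m from the base axis. Payload 3.1 kg.
Tool frame: the origin (TCP) lies between the finger pads; the fingertips stand 11 mm ahead of it and the grasp point (between the pads) lies 8 mm behind it; z points along the fingers, y is the line along which they close (so a half turn about z gives the same grasp; the last joint's range is limited). The gripper opens to 87 mm and grips with 3 to 60 N. Pads are 19 mm wide; open, the fingers measure 117 mm over their backs; the gripper's body (75 mm by 190 mm) begins 51 mm behind the grasp point.
Start: joints at [-76.232, 30.224, 82.088, -0, 67.689, -10.227], TCP at [0.254, -0.571, 0.234] pointing down, gripper open.
Joint ranges: [-176.69, 176.69], [-43.24, 126.21], [12.49, 139.97], [-82, 262], [0, 151.66], [-163.58, 163.58]. Speed limits (degrees/s): [159.86, 159.86, 180, 180, 180, 180].

INTERFACE

Orientations are given as a 3x3 rotation matrix whose columns are the frame's x, y, z axes.
In Python, from rig import bot gives the robot as it stands.
- The arm moves only by the tool apply_moves, never from a script. Its argument "steps" is a list that holds one entry, the list of rows, each a list of 7 numbers: the shift along the tool's x, y, z in cm, then the turn, a rotation vector about the tool's x, y, z in degrees, then the gripper command: -1 is shut, 1 is fully open, values between are in proportion. In form: [[[dx, dy, dz, rx, ry, rz, jaw], ...]]. A call has 1 to 20 rows; each row is the pose to reach, as a shift and turn from the pose commanded when the call began, along the tool's axes at that moment; what a row does not reach only later rows make up. A row lasts 1/8 s, in which the tool goes at most 62.5 mm and 10.7 degrees, less where a joint would pass 70% of its speed; a pose out of reach is approached as far as the arm can. A call with a gripper value outside its range is refused whole. The fingers move at their own pace and stop on an object; the grip force is fixed at half the most. Time passes only in rows, so rows that repeat a pose let the fingers close. It gives the time, the measured TCP pose, the force, the opening and the grip force at its end, in the units of the state.
- bot.read_state(): the state, without advancing time (a new reading comes with each control period).
- bot.capture(name): name is "side" or "top" or "wrist"; returns the picture (420x560x3 uint8, blue, green, red); there is no depth.
- bot.camera_model(name): a dict with "intrinsics" (3x3 intrinsics, pixels), "R" (3x3) and "t" (3): a world point X has camera coordinates R X + t. Camera axes: x right, y down, z forward; pixel columns grow to the right and rows downward; lengths in m; the calibration is good to about 2 mm. A picture is of the moment at which its call begins: read the wrist's pose just before it. camera_model takes no time and is no camera call; for the wrist camera it gives the pose at the moment of the call.
- bot.hand_in(): hands the job in; it is judged then, once.
The state is a dict: "time_s": time; "joint_positions": joint angles; "qvel": joint speeds; "tau": joint torques, N m; "position": TCP position; "tcp_rot": TCP orientation; "force": force on the tool from outside, world axes, zero at the start; "moment": the same for the moment, N m; "opening": opening from 0.0 (shut) to 1.0 (fully open); "grasp_force": force on a finger pad.
Only numpy, scipy, OpenCV 4.12 (cv2) and the standard library are available. Lean on these libraries where they do the work, as an engineer would, in place of code of your own. Each camera call takes 0.05 s, during which the arm holds its last target. There are 200 camera calls.

TASK

Clear up after sampling: stand the two yellow-lidded specimen cups in the two-bay tray, one in each bay; stand the white snap-lid pot in the small square tray; and lay the roll of green tape flat in the round dish. Set each thing down rather than dropping it, and leave the black jar where it stands.

Things in the scene. Friction and masses are not known exactly. Their poses are not given: they have to be found in the camera images.
- cup_a: specimen cup: clear round cup with a yellow ribbed screw lid, standing upright. 71 high; body about 58 across, the lid (from 58 up to the top) 64 across. Origin: centre of the underside, z up. Grip it across the lid. (Sizes in mm.)
- cup_b: a second specimen cup, the same as cup_a and interchangeable with it. (Sizes in mm.)
- snap_pot: small white snap-lid sample pot with a green patch on the shut lid, standing upright: a cylinder 52 across, 92 high, smaller across and taller than the cups. Its lid is shut and does not move; the lid's hinge juts out to 30 on the +x side. Origin: on the underside, 3 to the -x side of the cylinder's axis; z up. Grip it along its y axis, 52 wide. (Sizes in mm.)
- tape: roll of green marking tape lying flat: 62 across, 19 high (solid as far as fingers are concerned: the hole cannot be entered). Origin on the underside; the centre lies 2 to its +y side; z up. (Sizes in mm.)
- twin_tray: steel tray with two equal bays, 98 x 192, low walls 24 high and 4 thick, floor 4 above the bench; a divider halves its length (its y axis). Fixed. Origin: centre of the underside. (Sizes in mm.)
- bay_a (a point): centre of the floor (4 above the bench) of the +y bay of twin_tray; each bay is 90 x 90 inside. Its axes are the tray's. (Sizes in mm.)
- bay_b (a point): the same for the -y bay of twin_tray, 94 from bay_a. (Sizes in mm.)
- square_tray: small square steel tray with one bay, 92 x 92 outside, 84 x 84 inside, walls 24 high, floor 4 above the bench. Fixed. Origin: centre of the underside. (Sizes in mm.)
- round_dish: shallow round steel dish, 110 across, rim 9 high, inside about 98 across at the floor, floor 4 above the bench. Fixed. Origin: centre of the underside. (Sizes in mm.)
- jar: black round jar with a ribbed cap, 68 across, 86 high, standing among the things: not part of the job, to be left where it stands. Origin: centre of the underside. (Sizes in mm.)
Mind the look-alikes: they are no part of the job. Leave any red or turquoise look-alike of the cup_b alone. Leave any purple look-alike of the twin_tray alone.

How it is judged (in metres and radians):
At the end, for the whole second after the job is handed in: One cup in each bay (within 23 mm of its centre), the pot's origin within 26 mm of the square tray's centre, the tape's within 25 mm of the dish's; all four on the tray floor (underside under 10 mm), upright within 0.1 rad, at rest, released; the jar within 20 mm of its start (height (world z) of cup_a between -0.002 and 0.01 m and angle between each of cup_a, cup_b, snap_pot, tape, jar's own z axis and vertical below 0.1 rad and linear speed of each of cup_a, cup_b, snap_pot, tape below 0.03 m/s and contact force between the fingers and cup_a below 0.1 N and height (world z) of cup_b between -0.002 and 0.01 m and contact force between the fingers and cup_b below 0.1 N and height (world z) of snap_pot between -0.002 and 0.01 m and contact force between the fingers and snap_pot below 0.1 N and height (world z) of tape between -0.002 and 0.01 m and contact force between the fingers and tape below 0.1 N and ((horizontal distance between cup_a and bay_a below 0.023 m and horizontal distance between cup_b and bay_b below 0.023 m) or (horizontal distance between cup_a and bay_b below 0.023 m and horizontal distance between cup_b and bay_a below 0.023 m)) and horizontal distance between snap_pot and square_tray below 0.026 m and horizontal distance between tape and round_dish below 0.025 m and distance of jar from where it was at the start of the episode below 0.02 m); the robot touches nothing.
It fails at once if the black jar is shifted by more than 20 mm or tipped (distance of jar from where it was at the start of the episode above 0.02 m or angle between jar's own z axis and vertical above 0.15 rad).
It fails at once if one of the four things is dropped or thrown (moves faster than 0.6 m/s while the fingers do not touch it) ((contact force between the fingers and cup_a below 0.01 N and linear speed of cup_a above 0.6 m/s) or (contact force between the fingers and cup_b below 0.01 N and linear speed of cup_b above 0.6 m/s) or (contact force between the fingers and snap_pot below 0.01 N and linear speed of snap_pot above 0.6 m/s) or (contact force between the fingers and tape below 0.01 N and linear speed of tape above 0.6 m/s)).
It also fails if it takes over 112 s, if anything falls off the work surface, if the arm or the gripper's body presses on something with over 40 N, if the wrist force passes 120 N, or if a joint passes its speed limit or range.

## Working session

There is one attempt and no reset: what is moved stays moved. The work goes in short steps, Python scripts to look and compute and a tool call to move; the robot and the scene stay as the last step left them, time stands still between calls to the robot, and variables do not carry over. Pictures are saved under pics/ and viewed, at most 14 in all, crops included, and the job is handed in when it is done.

Besides the shell and the picture viewer there is one more tool, called after "Emit:" as a command line: name --argument value ..., lists and objects as JSON in quotes. apply_moves: Moves the arm, as the interface text tells. Its arguments: {"type":"object","properties":{"steps":{"type":"array","items":{"type":"array","items":{"type":"array","items":{"type":"number"}}}}},"required":["steps"]}

```bash
mkdir -p pics; python3 - <<'E'
from rig import bot
import cv2
for n in ("top","side"):
    cv2.imwrite(f"pics/{n}0.png",bot.capture(n)); m=bot.camera_model(n); print(n,m)
s=bot.read_state();print(s)
E
```

```text
top {'intrinsics': array([[386.03199451,   0.        , 274.08285168],
       [  0.        , 386.03199451, 206.1031888 ],
       [  0.        ,   0.        ,   1.        ]]), 'R': array([[ 0.09867458, -0.99510998,  0.00441045],
       [-0.9739498 , -0.09748378, -0.20474055],
       [ 0.20416931,  0.01590713, -0.97880634]]), 't': array([0.03781891, 0.53985667, 1.14814018])}
side {'intrinsics': array([[419.83380341,   0.        , 275.41820174],
       [  0.        , 419.83380341, 212.39441297],
       [  0.        ,   0.        ,   1.        ]]), 'R': array([[ 0.99999204, -0.00198082,  0.00346368],
       [ 0.00209013, -0.47939484, -0.87759685],
       [ 0.00339883,  0.8775971 , -0.47938688]]), 't': array([-0.51343824,  0.07443181,  1.23913466])}
{'time_s': 0.1, 'joint_positions': array([-7.62334438e+01,  3.02735798e+01,  8.21490393e+01, -3.52973223e-04,
        6.76903372e+01, -1.02277192e+01]), 'qvel': array([ 0.03637232, -0.12163656, -0.13110648, -0.05498195, -0.02043895,
        0.01390065]), 'tau': array([-6.44320717e-04, -4.40986276e+01, -1.77151108e+01,  6.34589698e-02,
        5.33910154e-02, -4.65954827e-05]), 'position': array([ 0.25401911, -0.57034767,  0.23267015]), 'tcp_rot': array([[ 9.13585220e-01,  4.06647047e-01, -4.74676278e-04],
       [ 4.06647178e-01, -9.13583281e-01,  1.91346639e-03],
       [ 3.44449144e-04, -1.94114038e-03, -9.99998057e-01]]), 'force': array([0.65117651, 0.1195372 , 0.22979358]), 'moment': array([ 0.02347706,  0.01045016, -0.01080103]), 'grasp_force': 0.0, 'opening': 0.9999567052777206}
```

View pics/top0.png

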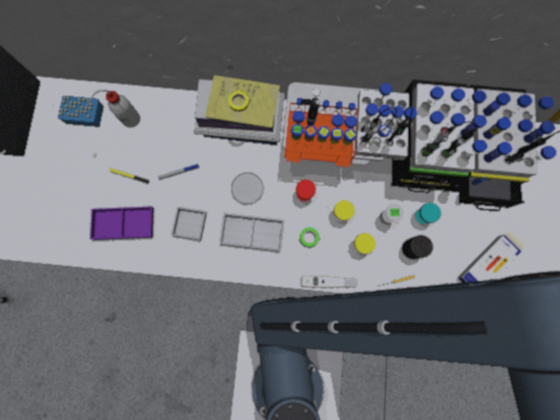

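View pics/side0.png

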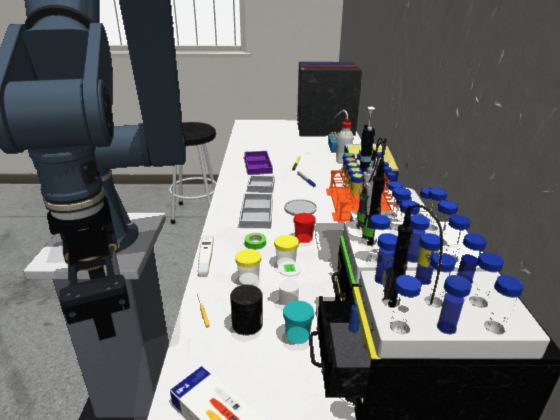

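The top view shows yellow lids at (344,211) and (365,244), the pot at (394,214), tape at (310,238), jar at (418,247). The twin tray is at (252,232), the square tray at (190,224), the dish at (247,188). The purple tray and the red and turquoise cups are decoys.

```bash
cat > h.py <<'E'
import numpy as np, cv2
from rig import bot
def ray(m,u,v,z):
    K,R,t=m["intrinsics"],np.array(m["R"]),np.array(m["t"])
    c=-R.T@t; d=R.T@np.linalg.solve(K,[u,v,1.]); return (c+d*(z-c[2])/d[2])[:2]
def blobs(im,lo,hi,amin=25):
    h=cv2.cvtColor(im,cv2.COLOR_BGR2HSV); k=cv2.inRange(h,np.array(lo),np.array(hi))
    n,l,s,c=cv2.connectedComponentsWithStats(k); return [(c[i],s[i]) for i in range(1,n) if s[i][4]>amin]
def rel(target):  # world target -> tool shift in cm from measured pose
    s=bot.read_state(); return np.round(s["tcp_rot"].T@(np.array(target)-s["position"])*100,2)
E
python3 - <<'E'
from h import *
im=cv2.imread("pics/top0.png"); m=bot.camera_model("top")
for nm,lo,hi,z in (("yel",(22,120,120),(35,255,255),.071),("grn",(45,120,100),(75,255,255),.019)):
    for c,s in blobs(im,lo,hi): print(nm,c.round(1),s,ray(m,*c,z).round(4),ray(m,*c,.092).round(4))
for nm,p,z in (("jar",(418,246),.086),("pot",(394,214),.092),("red",(306,190),.071),("turq",(430,213),.071),("sq",(190,224),.024),("twin",(252,232),.024),("dish",(247.5,188),.009)): print(nm,ray(m,*p,z).round(3))
a=im[165:275,165:445]; cv2.imwrite("pics/c.png",cv2.resize(a[:, :145],None,fx=5.4,fy=5.4,interpolation=cv2.INTER_CUBIC))
cv2.imwrite("pics/d.png",cv2.resize(a[:,120:],None,fx=5,fy=5,interpolation=cv2.INTER_CUBIC))
E
```

```text
yel [238.1  99.4] [228  90  22  20 195] [0.8728 0.243 ] [0.8622 0.2399]
yel [323.5 131. ] [321 128   6   7  28] [ 0.7912 -0.0427] [ 0.7821 -0.0406]
yel [336.5 132.3] [334 130   6   6  31] [ 0.7912 -0.0846] [ 0.7821 -0.0817]
yel [350.1 133.7] [347 131   7   7  31] [ 0.7905 -0.1284] [ 0.7814 -0.1248]
yel [121.5 173. ] [110 169  24   9  57] [0.5881 0.5764] [0.5827 0.5673]
yel [499.7 176.2] [472 172  57   9 176] [ 0.696  -0.6039] [ 0.6886 -0.5917]
yel [343.8 210. ] [334 201  20  19 298] [ 0.5394 -0.1237] [ 0.5349 -0.1202]
yel [364.5 243.2] [355 234  20  20 318] [ 0.4434 -0.1921] [ 0.4406 -0.1873]
yel [499.1 265.9] [494 261  11  11  46] [ 0.4154 -0.5963] [ 0.4131 -0.5843]
yel [404.1 278.6] [394 276  20   6  31] [ 0.3501 -0.3144] [ 0.349  -0.3075]
grn [296.9 128.5] [294 126   7   6  39] [0.8138 0.0417] [0.7822 0.0435]
grn [437.2 171.2] [410 167  58   8 102] [ 0.7111 -0.4297] [ 0.6856 -0.3996]
grn [394.2 211.9] [391 209   8   7  49] [ 0.5605 -0.2937] [ 0.5441 -0.2718]
grn [309.  237.1] [300 228  19  19 125] [ 0.4525 -0.028 ] [ 0.4426 -0.022 ]
jar [ 0.449 -0.348]
pot [ 0.538 -0.271]
red [ 0.591 -0.003]
turq [ 0.556 -0.388]
sq [0.456 0.351]
twin [0.45  0.153]
dish [0.595 0.184]
```

View pics/c.png

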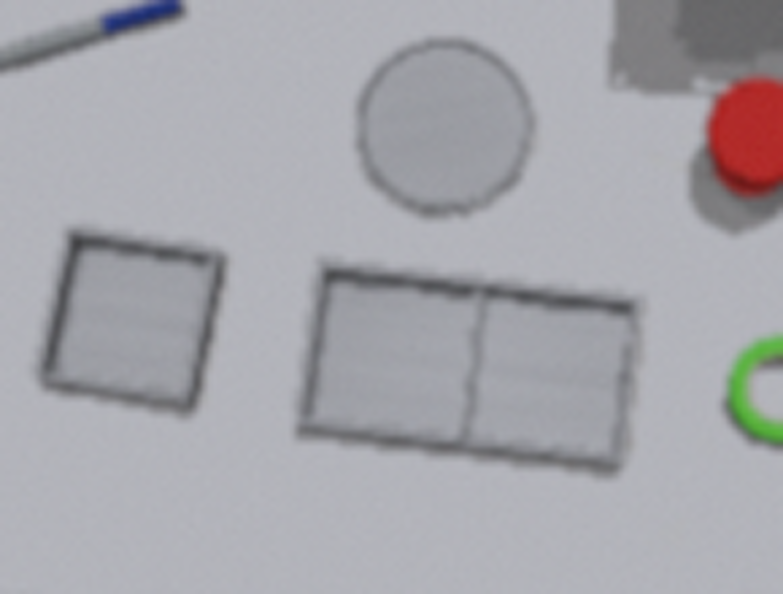

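View pics/d.png

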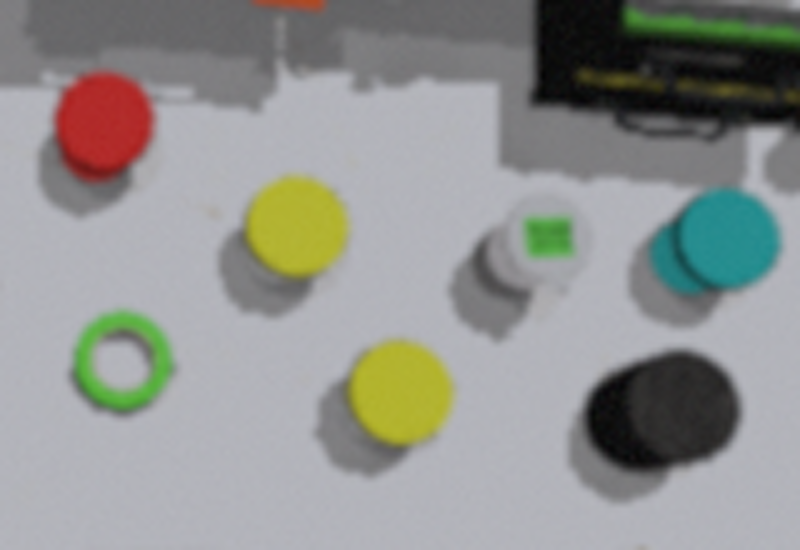

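The crops give the tray and dish outlines and the cup, pot and jar lids. I'll compute tray poses and the first move to a viewing position.

```bash
python3 - <<'E'
from h import *
m=bot.camera_model("top")
f=lambda x,y,z:ray(m,165+(x+.5)/5.4-.5,165+(y+.5)/5.4-.5,z)
for n,P in (("twin",[(322,265),(638,303),(617,470),(300,435)]),("sq",[(73,235),(222,258),(192,410),(44,383)])):
    W=np.array([f(*p,.024) for p in P]); e=W[[0,3]].mean(0)-W[[1,2]].mean(0)
    print(n,W.mean(0).round(4),"yaxis",(e/np.linalg.norm(e)).round(3),np.linalg.norm(e),"yaw",np.degrees(np.arctan2(-e[0],e[1])), W.round(3).tolist())
print("dish",f(445,127,.009))
print("pot",ray(m,394.4,212.9,.092),"jar",ray(m,285+684/5,165+406/5,.086))
print(rel((.44,-.2,.32)))
E
```

```text
twin [0.4478 0.1543] yaxis [0.016 1.   ] 0.1864468112709788 yaw -0.9252452437293845 [[0.5, 0.247], [0.496, 0.06], [0.397, 0.062], [0.399, 0.248]]
sq [0.4555 0.3536] yaxis [0.068 0.998] 0.08896362297372704 yaw -3.8902383088096038 [[0.503, 0.396], [0.498, 0.307], [0.407, 0.312], [0.414, 0.4]]
dish [0.59425116 0.18605761]
pot [ 0.54119161 -0.27257551] jar [ 0.44952946 -0.35926569]
[ 32.05 -26.29  -8.67]
```

Emit:
apply_moves --steps '[[[0, 0, -8.7, 0, 0, 0, 1], [32, -26.3, -8.7, 0, 0, -66, 1], [32, -26.3, -8.7, 0, 0, -66, 1], [32, -26.3, -8.7, 0, 0, -66, 1], [32, -26.3, -8.7, 0, 0, -66, 1], [32, -26.3, -8.7, 0, 0, -66, 1], [32, -26.3, -8.7, 0, 0, -66, 1], [32, -26.3, -8.7, 0, 0, -66, 1], [32, -26.3, -8.7, 0, 0, -66, 1], [32, -26.3, -8.7, 0, 0, -66, 1], [32, -26.3, -8.7, 0, 0, -66, 1], [32, -26.3, -8.7, 0, 0, -66, 1]]]'

```text
time_s: 1.6
position: [0.4392, -0.2016, 0.3204]
tcp_rot: [[0.002, 1.0, -0.0], [1.0, -0.002, 0.0], [0.0, -0.0, -1.0]]
force: [-0.1, -0.5, -0.1]
opening: 1.001
grasp_force: 0.0
```

```bash
python3 - <<'E'
from h import *
s=bot.read_state();print(s["position"],s["tcp_rot"].round(3).tolist(),s["joint_positions"].round(0))
m=bot.camera_model("wrist");im=bot.capture("wrist");cv2.imwrite("pics/w1.png",im)
np.savez("w1.npz",**m)
for nm,lo,hi,z in (("yel",(22,120,120),(35,255,255),.071),("grn",(45,120,100),(75,255,255),.019)):
    for c,st in blobs(im,lo,hi,150): print(nm,c.round(1),st,ray(m,*c,z).round(4),ray(m,*c,.092).round(4))
E
```

```text
[ 0.43917262 -0.2015901   0.32035126] [[0.002, 1.0, -0.0], [1.0, -0.002, 0.0], [0.0, -0.0, -1.0]] [-38.  13.  95.  -0.  72. -38.]
yel [372.4 104.7] [ 343   74   60   63 2975] [ 0.54   -0.1234] [ 0.5347 -0.1234]
yel [280.4 170.6] [ 252  143   57   57 2526] [ 0.4446 -0.1923] [ 0.4443 -0.1886]
grn [288.7  24.4] [ 262    0   55   46 1041] [ 0.454  -0.0383] [ 0.4516 -0.0518]
grn [370.3 245.2] [359 233  23  26 498] [ 0.5636 -0.3001] [ 0.5435 -0.2715]
```

View pics/w1.png

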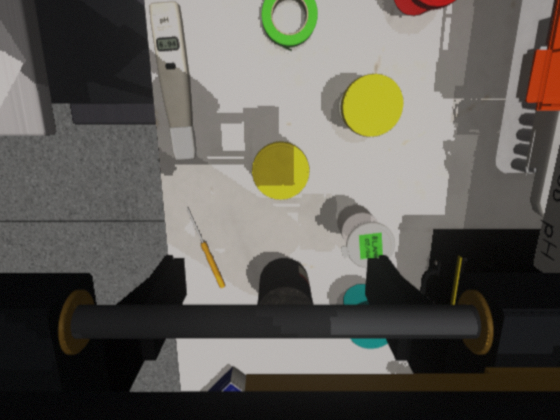

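Wrist view: yellow lids at (372,105) and (280,171), pot at (370,245) with its hinge tab on the left at about (344,251), so its +x points to world −x. Positions agree with the top view. Now to grip the first cup.

Emit:
apply_moves --steps '[[[7.8, 10.1, 8, 0, 0, 0, 1], [7.8, 10.1, 12, 0, 0, 0, 1], [7.8, 10.1, 15, 0, 0, 0, 1], [7.8, 10.1, 19, 0, 0, 0, 1], [7.8, 10.1, 22, 0, 0, 0, 1], [7.8, 10.1, 24.5, 0, 0, 0, 1], [7.8, 10.1, 26.4, 0, 0, 0, 1], [7.8, 10.1, 26.4, 0, 0, 0, 1], [7.8, 10.1, 26.4, 0, 0, 0, -1], [7.8, 10.1, 26.4, 0, 0, 0, -1], [7.8, 10.1, 26.4, 0, 0, 0, -1], [7.8, 10.1, 26.4, 0, 0, 0, -1], [7.8, 10.1, 26.4, 0, 0, 0, -1], [7.8, 10.1, 26.4, 0, 0, 0, -1]]]'

```text
time_s: 3.4
position: [0.5409, -0.1228, 0.0573]
tcp_rot: [[-0.0, 1.0, 0.001], [1.0, 0.0, -0.001], [-0.001, 0.001, -1.0]]
force: [0.2, -0.3, 5.4]
opening: 0.712
grasp_force: 30.0
```

Emit:
apply_moves --steps '[[[0, 0, -3, 0, 0, 0, -1], [0, 0, -7, 0, 0, 0, -1], [0, 0, -11, 0, 0, 0, -1], [4, -1, -13, 0, 0, 0, -1], [9, -2.5, -13, 0, 0, 0, -1], [14, -4, -13, 0, 0, 0, -1], [19, -5.5, -13, 0, 0, 0, -1], [24, -7, -13, 0, 0, 0, -1], [28, -8, -13, 0, 0, 0, -1], [31, -9, -13, 0, 0, 0, -1], [32.4, -9.2, -12, 0, 0, 0, -1], [32.4, -9.2, -9, 0, 0, 0, -1], [32.4, -9.2, -6, 0, 0, 0, -1], [32.4, -9.2, -3.5, 0, 0, 0, -1], [32.4, -9.2, -3.5, 0, 0, 0, -1]]]'

```text
time_s: 5.28
position: [0.4474, 0.2005, 0.0894]
tcp_rot: [[0.001, 1.0, -0.005], [1.0, -0.001, -0.001], [-0.001, -0.005, -1.0]]
force: [0.4, -0.4, -0.6]
opening: 0.708
grasp_force: 30.0
```

```bash
python3 - <<'E'
from h import *
s=bot.read_state();print(s["position"],s["opening"],s["grasp_force"])
cv2.imwrite("pics/w2.png",bot.capture("wrist"))
E
```

```text
[0.44738166 0.20052238 0.08944525] 0.7078596563164161 29.998730374081788
```

View pics/w2.png

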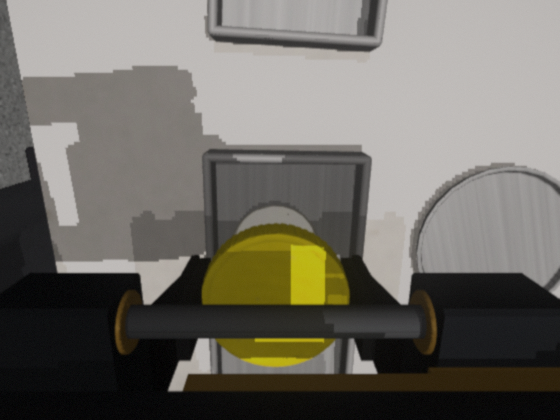

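The cup is held over the bay, with tray edges at columns 204 and 370 and the far wall at row 151. I'll check the centering numerically.

```bash
python3 - <<'E'
from h import *
m=bot.camera_model("wrist")
for p in ((204,153),(370,157),(209,36),(382,45)): print(ray(m,*p,.024).round(4))
for p in ((413,240),(505,166)): print(ray(m,*p,.009).round(4))
E
```

```text
[0.4062 0.2524]
[0.5036 0.2501]
[0.4123 0.3149]
[0.5056 0.3105]
[0.5404 0.1925]
[0.5932 0.2424]
```

Emit:
apply_moves --steps '[[[0.1, 0.3, 1, 0, 0, 0, -1], [0.1, 0.3, 2, 0, 0, 0, -1], [0.1, 0.3, 2.7, 0, 0, 0, -1], [0.1, 0.3, 3.1, 0, 0, 0, -1], [0.1, 0.3, 3.1, 0, 0, 0, -1], [0.1, 0.3, 3.1, 0, 0, 0, -1]]]'

```text
time_s: 6.08
position: [0.4513, 0.2024, 0.0613]
tcp_rot: [[-0.0, 1.0, -0.0], [1.0, 0.0, -0.0], [-0.0, -0.0, -1.0]]
force: [-1.7, -0.0, 6.3]
opening: 0.711
grasp_force: 30.0
```

Emit:
apply_moves --steps '[[[0, 0, 0, 0, 0, 0, 1], [0, 0, 0, 0, 0, 0, 1], [0, 0, 0, 0, 0, 0, 1], [0, 0, -4, 0, 0, 0, 1], [0, 0, -9, 0, 0, 0, 1], [-5, 0, -11, 0, 0, 0, 1], [-11, 0, -11, 0, 0, 0, 1], [-17, 0, -11, 0, 0, 0, 1], [-23, 0, -11, 0, 0, 0, 1], [-29, -0.4, -11, 0, 0, 0, 1], [-34, -0.7, -11, 0, 0, 0, 1], [-38, -0.7, -11, 0, 0, 0, 1], [-39.4, -0.7, -11, 0, 0, 0, 1], [-39.4, -0.7, -11, 0, 0, 0, 1]]]'

```text
time_s: 7.82
position: [0.4444, -0.1916, 0.1703]
tcp_rot: [[0.002, 1.0, -0.0], [1.0, -0.002, 0.001], [0.001, -0.0, -1.0]]
force: [0.2, 0.1, -0.5]
opening: 0.999
grasp_force: 0.0
```

```bash
python3 - <<'E'
from h import *
im=bot.capture("top");m=bot.camera_model("top")
for c,st in blobs(im,(22,120,100),(35,255,255),150): print(c.round(1),st,ray(m,*c,.071).round(4),ray(m,*c,.075).round(4))
m=bot.camera_model("wrist");im=bot.capture("wrist");cv2.imwrite("pics/w3.png",im)
for c,st in blobs(im,(22,120,100),(35,255,255),150): print(c.round(1),st,ray(m,*c,.071).round(4))
print(rel((.4445,-.1922,.056)))
E
```

```text
[238.2 100.4] [228  90  22  21 216] [0.8695 0.2421] [0.8675 0.2415]
[498.9 176.5] [471 172  58   9 217] [ 0.695  -0.6015] [ 0.6936 -0.5992]
[235.7 228.2] [226 218  20  21 323] [0.4503 0.2003] [0.4497 0.1999]
[277.1 202.4] [ 235  180   85   40 2577] [ 0.4451 -0.1774]
[274.1 230.4] [233 228  86   6 357] [ 0.443  -0.1982]
[272.2 250.9] [ 238  240   75   24 1150] [ 0.4416 -0.2139]
[-0.24  0.06 11.43]
```

View pics/w3.png

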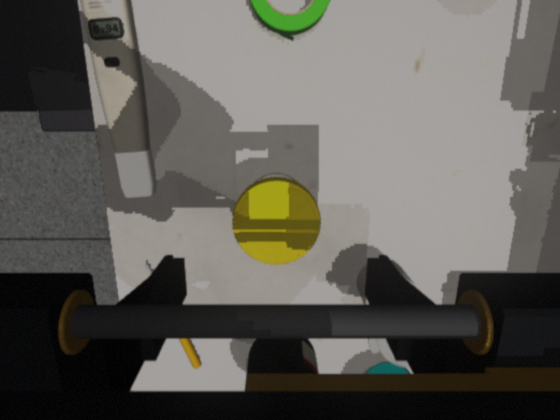

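The first cup stands in bay A at (0.450, 0.200). The second cup's lid, centred at (277,221), is between the fingers' lines. I'll descend, grip and lift.

Emit:
apply_moves --steps '[[[0, 0, 4, 0, 0, 0, 1], [0, 0, 8, 0, 0, 0, 1], [0, 0, 10, 0, 0, 0, 1], [0, 0, 11.4, 0, 0, 0, 1], [0, 0, 11.4, 0, 0, 0, 1], [0, 0, 11.4, 0, 0, 0, -1], [0, 0, 11.4, 0, 0, 0, -1], [0, 0, 11.4, 0, 0, 0, -1], [0, 0, 11.4, 0, 0, 0, -1], [0, 0, 11.4, 0, 0, 0, -1], [0, 0, 11.4, 0, 0, 0, -1], [0, 0, 8, 0, 0, 0, -1], [0, 0, 4, 0, 0, 0, -1], [0, 0, 0, 0, 0, 0, -1], [0, 0, -1, 0, 0, 0, -1]]]'

```text
time_s: 9.8
position: [0.4455, -0.1922, 0.1826]
tcp_rot: [[0.0, 1.0, 0.004], [1.0, -0.0, -0.003], [-0.003, 0.004, -1.0]]
force: [-0.0, -0.0, -0.0]
opening: 0.711
grasp_force: 29.9
```

Emit:
apply_moves --steps '[[[5, 0.2, 0, 0, 0, 0, -1], [10, 0.2, 0, 0, 0, 0, -1], [15, 0.4, 0, 0, 0, 0, -1], [20, 0.6, 0, 0, 0, 0, -1], [25, 0.7, 0, 0, 0, 0, -1], [28, 0.7, 0, 0, 0, 0, -1], [29.9, 0.7, 0, 0, 0, 0, -1], [29.9, 0.7, 3, 0, 0, 0, -1], [29.9, 0.7, 6, 0, 0, 0, -1], [29.9, 0.7, 9, 0, 0, 0, -1], [29.9, 0.7, 9, 0, 0, 0, -1], [29.9, 0.7, 9, 0, 0, 0, -1]]]'

```text
time_s: 11.3
position: [0.4516, 0.1074, 0.0906]
tcp_rot: [[0.0, 1.0, -0.001], [1.0, -0.0, 0.0], [0.0, -0.001, -1.0]]
force: [0.3, -0.5, 0.1]
opening: 0.707
grasp_force: 29.9
```

Emit:
apply_moves --steps '[[[0, 0, 1, 0, 0, 0, -1], [0, 0, 2, 0, 0, 0, -1], [0, 0, 2.6, 0, 0, 0, -1], [0, 0, 3, 0, 0, 0, -1], [0, 0, 3, 0, 0, 0, -1], [0, 0, 3, 0, 0, 0, 1], [0, 0, 3, 0, 0, 0, 1], [0, 0, 3, 0, 0, 0, 1], [0, 0, -2, 0, 0, 0, 1], [0, 0, -7, 0, 0, 0, 1], [0, 0, -12, 0, 0, 0, 1]]]'

```text
time_s: 12.68
position: [0.4513, 0.1074, 0.2118]
tcp_rot: [[0.0, 1.0, -0.001], [1.0, -0.0, 0.0], [0.0, -0.001, -1.0]]
force: [0.6, 0.6, 0.2]
opening: 0.997
grasp_force: 0.0
```

Emit:
apply_moves --steps '[[[-5, 1, -4, 0, 0, 10, 1], [-11, 2, -4, 0, 0, 20, 1], [-17, 4, -4, 0, 0, 30, 1], [-23, 6, -4, 0, 0, 40, 1], [-29, 8, -4, 0, 0, 50, 1], [-34, 8.9, -4, 0, 0, 60, 1], [-37.9, 8.9, -4, 0, 0, 70, 1], [-37.9, 8.9, -4, 0, 0, 77, 1], [-37.9, 8.9, -4, 0, 0, 77, 1], [-37.9, 8.9, -4, 0, 0, 77, 1]]]'

```text
time_s: 13.92
position: [0.5404, -0.2709, 0.2503]
tcp_rot: [[0.974, 0.227, -0.001], [0.227, -0.974, 0.001], [-0.0, -0.001, -1.0]]
force: [-0.5, 0.1, -0.0]
opening: 0.999
grasp_force: 0.0
```

```bash
python3 - <<'E'
from h import *
im=bot.capture("top");m=bot.camera_model("top")
for c,st in blobs(im,(22,120,100),(35,255,255),150): print(c.round(1),ray(m,*c,.075).round(4))
s=bot.read_state();print(s["position"],s["tcp_rot"].round(3).tolist())
m=bot.camera_model("wrist");im=bot.capture("wrist");cv2.imwrite("pics/w4.png",im);np.savez("w4.npz",**m)
for c,st in blobs(im,(45,120,100),(75,255,255),150): print(c.round(1),st,ray(m,*c,.092).round(4))
E
```

```text
[238.3 100.4] [0.8675 0.2414]
[235.7 228.2] [0.4497 0.1999]
[266.8 231.3] [0.4498 0.1051]
[ 0.54047337 -0.27079636  0.25045949] [[0.974, 0.227, -0.0], [0.227, -0.974, 0.0], [-0.0, -0.0, -1.0]]
[449.   77.2] [ 345   34  215   77 2291] [ 0.6684 -0.3814]
[ 38.3 206.9] [   9  180   58   55 1368] [ 0.4869 -0.0718]
[276.8 196.5] [261 182  34  30 766] [ 0.5434 -0.2716]
```

View pics/w4.png

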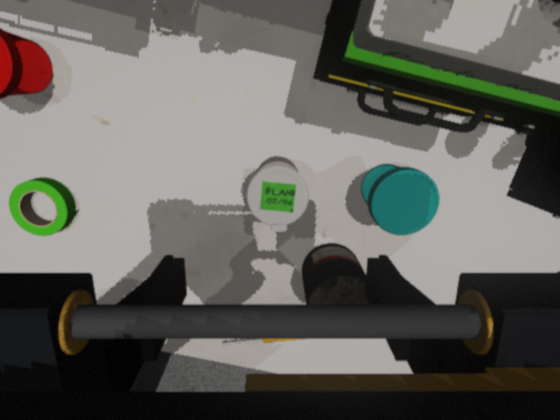

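Both cups stand in their bays: (0.450, 0.200) and (0.450, 0.105). The pot lid is centred at (277,195) with its hinge below at (270,230), so about 7° more turn lines the fingers up with its y axis.

Emit:
apply_moves --steps '[[[0.3, 0.1, 5, 0, 0, 7, 1], [0.3, 0.1, 9, 0, 0, 7, 1], [0.3, 0.1, 13, 0, 0, 7, 1], [0.3, 0.1, 16, 0, 0, 7, 1], [0.3, 0.1, 18.5, 0, 0, 7, 1], [0.3, 0.1, 19.5, 0, 0, 7, 1], [0.3, 0.1, 19.5, 0, 0, 7, 1], [0.3, 0.1, 19.5, 0, 0, 7, -1], [0.3, 0.1, 19.5, 0, 0, 7, -1], [0.3, 0.1, 19.5, 0, 0, 7, -1], [0.3, 0.1, 19.5, 0, 0, 7, -1], [0.3, 0.1, 19.5, 0, 0, 7, -1], [0.3, 0.1, 19.5, 0, 0, 7, -1], [0.3, 0.1, 19.5, 0, 0, 7, -1]]]'

```text
time_s: 15.78
position: [0.5439, -0.272, 0.0559]
tcp_rot: [[0.995, 0.104, 0.0], [0.104, -0.995, -0.0], [0.0, 0.0, -1.0]]
force: [-0.1, 1.0, 3.0]
opening: 0.601
grasp_force: 30.0
```

Emit:
apply_moves --steps '[[[0, 0, -3, 0, 0, 0, -1], [0, 0, -7, 0, 0, 0, -1], [0, 0, -11, 0, 0, 0, -1], [-0.1, -4, -13, 0, 0, 0, -1], [-0.3, -9, -13, 0, 0, 0, -1], [-0.5, -14, -13, 0, 0, 0, -1], [-0.7, -19, -13, 0, 0, 0, -1], [-0.8, -24, -13, 0, 0, 0, -1], [-1, -29, -13, 0, 0, 0, -1], [-1.2, -34, -13, 0, 0, 0, -1], [-1.3, -39, -13, 0, 0, 0, -1], [-1.5, -44, -13, 0, 0, 0, -1], [-1.7, -49, -13, 0, 0, 0, -1], [-1.8, -54, -13, 0, 0, 0, -1], [-2, -58, -13, 0, 0, 0, -1], [-2.1, -61, -13, 0, 0, 0, -1], [-2.1, -63.4, -13, 0, 0, 0, -1], [-2.1, -63.4, -10, 0, 0, 0, -1], [-2.1, -63.4, -7, 0, 0, 0, -1], [-2.1, -63.4, -7, 0, 0, 0, -1]]]'

```text
time_s: 18.27
position: [0.4545, 0.3554, 0.123]
tcp_rot: [[0.994, 0.105, -0.006], [0.105, -0.995, -0.003], [-0.006, 0.002, -1.0]]
force: [-0.0, -0.2, 0.1]
opening: 0.601
grasp_force: 30.0
```

```bash
python3 - <<'E'
from h import *
s=bot.read_state();print(s["position"],s["opening"],s["grasp_force"])
np.savez("w5.npz",**bot.camera_model("wrist"))
cv2.imwrite("pics/w5.png",bot.capture("wrist"))
E
```

```text
[0.45446258 0.35544996 0.12304782] 0.6008205752352008 29.99990701675415
```

View pics/w5.png

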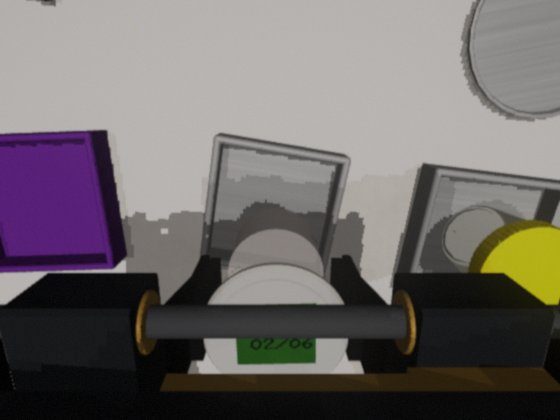

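The pot is held over the square tray, whose far rim corners are at (217,136) and (349,157). I'll use them to correct the position.

```bash
python3 - <<'E'
from h import *
m=np.load("w5.npz")
a,b=ray(m,217,136,.024),ray(m,349,157,.024); e=(b-a)/np.linalg.norm(b-a); n=np.array([e[1],-e[0]])
n*=-np.sign(n[0]); print(a,b,np.linalg.norm(b-a),(a+b)/2+.046*n)
E
```

```text
[0.50825297 0.39964462] [0.50377032 0.31021765] 0.08953925055549389 [0.46006933 0.35723406]
```

Emit:
apply_moves --steps '[[[0.2, -0.1, 2, 0, 0, 0, -1], [0.2, -0.1, 4, 0, 0, 0, -1], [0.2, -0.1, 5.5, 0, 0, 0, -1], [0.2, -0.1, 6.2, 0, 0, 0, -1], [0.2, -0.1, 6.6, 0, 0, 0, -1], [0.2, -0.1, 6.6, 0, 0, 0, -1], [0.2, -0.1, 6.6, 0, 0, 0, -1]]]'

```text
time_s: 19.2
position: [0.4588, 0.3578, 0.06]
tcp_rot: [[0.995, 0.104, 0.001], [0.104, -0.995, 0.0], [0.001, -0.0, -1.0]]
force: [-0.8, 0.7, -0.6]
opening: 0.602
grasp_force: 30.0
```

Emit:
apply_moves --steps '[[[0, 0, 0.1, 0, 0, 0, -1], [0, 0, 0.1, 0, 0, 0, 1], [0, 0, 0.1, 0, 0, 0, 1], [0, 0, 0.1, 0, 0, 0, 1], [0, 0, -4, 0, 0, 0, 1], [0, 0, -9, 0, 0, 0, 1], [0, 1, -13, 0, 0, 0, 1], [-0.8, 6, -14, 0, 0, 0, 1], [-1.5, 12, -14, 0, 0, 0, 1], [-2.2, 18, -14, 0, 0, 0, 1], [-3, 24, -14, 0, 0, 0, 1], [-3.7, 30, -14, 0, 0, 0, 1], [-4.6, 36, -14, 0, 0, 0, 1], [-4.6, 38.3, -14, 0, 0, 0, 1], [-4.6, 38.3, -14, 0, 0, 0, 1], [-4.6, 38.3, -14, 0, 0, 0, 1]]]'

```text
time_s: 21.2
position: [0.4523, -0.0274, 0.1994]
tcp_rot: [[0.995, 0.105, -0.001], [0.105, -0.995, 0.001], [-0.001, -0.001, -1.0]]
force: [-0.0, -0.4, -0.5]
opening: 1.001
grasp_force: 0.0
```

```bash
python3 - <<'E'
from h import *
im=bot.capture("top");m=bot.camera_model("top")
for c,st in blobs(im,(45,120,100),(75,255,255),30): print("top",c.round(1),ray(m,*c,.019).round(4),ray(m,*c,.096).round(4))
m=bot.camera_model("wrist");s=bot.read_state();im=bot.capture("wrist");cv2.imwrite("pics/w6.png",im)
print(s["position"])
for c,st in blobs(im,(45,120,80),(75,255,255),300):
    b=(st[0]+(st[2]-1)/2,st[1]+(st[3]-1)/2);p=ray(m,*b,.019)
    print("wr",c.round(1),st,p.round(4),ray(m,*c,.019).round(4),rel((*p,.019)))
E
```

```text
top [297.  128.5] [0.8137 0.0414] [0.7804 0.0434]
top [437.2 171.2] [ 0.7109 -0.4298] [ 0.6841 -0.398 ]
top [182.9 219.5] [0.4689 0.3769] [0.4574 0.3576]
[ 0.4523268  -0.02700774  0.19942284]
wr [276.2 184.1] [ 244  157   67   60 1659] [ 0.4591 -0.0279] [ 0.4612 -0.027 ] [ 0.66  0.19 18.04]
```

View pics/w6.png

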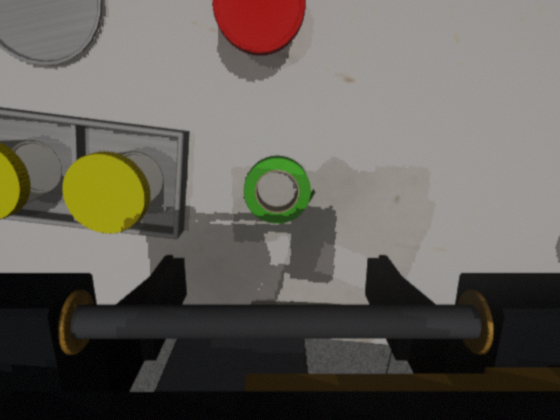

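The tape ring is centred at (277,189), with the tape tail sticking out on the right at (312,193). I'll turn the fingers back to close along world x, away from the tail. The pot stands in its tray at (0.457, 0.358).

Emit:
apply_moves --steps '[[[0.4, 0.2, 3, 0, 0, -10, 1], [0.4, 0.2, 5, 0, 0, -20, 1], [0.4, 0.2, 7, 0, 0, -30, 1], [0.4, 0.2, 9, 0, 0, -40, 1], [0.4, 0.2, 9, 0, 0, -50, 1], [0.4, 0.2, 9, 0, 0, -60, 1], [0.4, 0.2, 9, 0, 0, -70, 1], [0.4, 0.2, 9, 0, 0, -80, 1], [0.4, 0.2, 11, 0, 0, -84, 1], [0.4, 0.2, 14, 0, 0, -84, 1], [0.4, 0.2, 16.5, 0, 0, -84, 1], [0.4, 0.2, 18, 0, 0, -84, 1], [0.4, 0.2, 18, 0, 0, -84, 1], [0.4, 0.2, 18, 0, 0, -84, -1], [0.4, 0.2, 18, 0, 0, -84, -1], [0.4, 0.2, 18, 0, 0, -84, -1], [0.4, 0.2, 18, 0, 0, -84, -1], [0.4, 0.2, 18, 0, 0, -84, -1], [0.4, 0.2, 18, 0, 0, -84, -1]]]'

```text
time_s: 23.68
position: [0.4572, -0.0297, 0.0201]
tcp_rot: [[0.0, 1.0, 0.001], [1.0, -0.0, -0.0], [-0.0, 0.001, -1.0]]
force: [-0.2, 1.3, 6.8]
opening: 0.703
grasp_force: 30.0
```

Emit:
apply_moves --steps '[[[0, 0, -3, 0, 0, 0, -1], [0, 0, -7, 0, 0, 0, -1], [0, 0, -11, 0, 0, 0, -1], [4, 3, -12, 0, 0, 0, -1], [8, 5.5, -12, 0, 0, 0, -1], [12, 8, -12, 0, 0, 0, -1], [16, 10.5, -12, 0, 0, 0, -1], [19.5, 12.8, -12, 0, 0, 0, -1], [21.6, 13.8, -12, 0, 0, 0, -1], [21.6, 13.8, -9, 0, 0, 0, -1], [21.6, 13.8, -6, 0, 0, 0, -1], [21.6, 13.8, -6, 0, 0, 0, -1]]]'

```text
time_s: 25.18
position: [0.5924, 0.1861, 0.0769]
tcp_rot: [[0.0, 1.0, -0.007], [1.0, -0.0, -0.001], [-0.001, -0.007, -1.0]]
force: [-0.5, 0.2, -0.2]
opening: 0.7
grasp_force: 30.0
```

```bash
python3 - <<'E'
from h import *
s=bot.read_state();print(s["position"],s["opening"],s["grasp_force"])
m=bot.camera_model("wrist");im=bot.capture("wrist");cv2.imwrite("pics/w7.png",im);np.savez("w7.npz",**m)
E
```

```text
[0.59238899 0.18611549 0.07691749] 0.6998246943111046 29.999875724315643
```

View pics/w7.png

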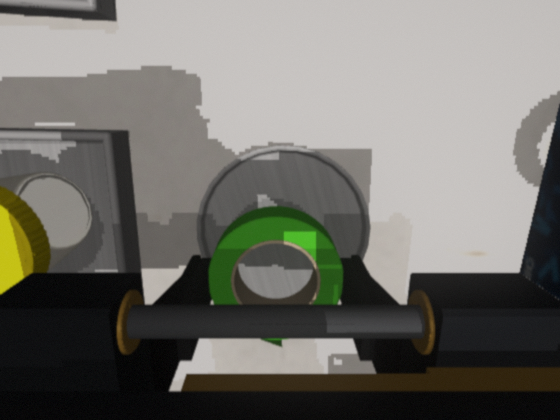

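The dish spans columns 198 to 369 with its top at row 147, about 4 mm to the right of the tape. I'll shift by 0.3 cm and set the tape down.

Emit:
apply_moves --steps '[[[0, 0.2, 2, 0, 0, 0, -1], [0, 0.2, 4, 0, 0, 0, -1], [0, 0.2, 5, 0, 0, 0, -1], [0, 0.2, 5.6, 0, 0, 0, -1], [0, 0.2, 5.6, 0, 0, 0, -1], [0, 0.2, 5.6, 0, 0, 0, -1]]]'

```text
time_s: 25.98
position: [0.5972, 0.1864, 0.0236]
tcp_rot: [[0.0, 1.0, 0.001], [1.0, -0.0, 0.0], [0.0, 0.001, -1.0]]
force: [0.1, -0.2, 0.5]
opening: 0.705
grasp_force: 30.0
```

Emit:
apply_moves --steps '[[[0, 0, 0, 0, 0, 0, 1], [0, 0, 0, 0, 0, 0, 1], [0, 0, 0, 0, 0, 0, 1], [0, 0, -3, 0, 0, 0, 1], [0, 0, -8, 0, 0, 0, 1], [0, 0, -13, 0, 0, 0, 1], [-5, -5, -18, 0, 0, 0, 1], [-10, -8, -22, 0, 0, 0, 1], [-15, -10, -25, 0, 0, 0, 1], [-20, -12, -25, 0, 0, 0, 1], [-25, -13, -25, 0, 0, 0, 1], [-25, -13, -25, 0, 0, 0, 1]]]'

```text
time_s: 27.48
position: [0.4663, -0.0669, 0.2743]
tcp_rot: [[0.006, 1.0, 0.001], [1.0, -0.006, -0.001], [-0.001, 0.001, -1.0]]
force: [-0.2, -0.1, 0.4]
opening: 0.999
grasp_force: 0.0
```

```bash
python3 - <<'E'
from h import *
im=bot.capture("top");m=bot.camera_model("top")
for c,st in blobs(im,(22,120,100),(35,255,255),200): print("yel",ray(m,*c,.075).round(4))
for c,st in blobs(im,(45,100,80),(75,255,255),30): print("g",c.round(1),ray(m,*c,.023).round(4),ray(m,*c,.096).round(4))
cv2.imwrite("pics/end.png",cv2.resize(im[160:270,150:450],None,fx=2.6,fy=2.6,interpolation=cv2.INTER_CUBIC))
E
```

```text
yel [0.8685 0.2419]
yel [ 0.6938 -0.5992]
yel [0.45   0.1999]
yel [0.4499 0.1053]
g [297.  128.5] [0.812  0.0415] [0.7804 0.0434]
g [437.9 171.3] [ 0.7096 -0.4303] [ 0.6842 -0.4   ]
g [246.4 187. ] [0.5942 0.1869] [0.5757 0.18  ]
g [183.  219.1] [0.4694 0.3757] [0.4585 0.3574]
```

View pics/end.png

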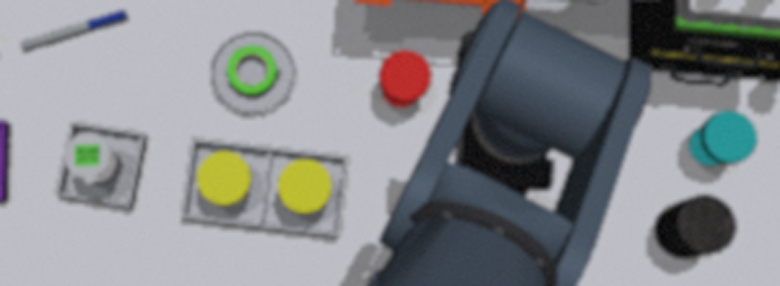

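The end picture shows the tape flat in the dish (252,70), the pot in the square tray (90,160), and a cup in each bay at (223,178) and (304,186). The jar at (697,227) hasn't moved. Handing in.

```bash
python3 -c "
from rig import bot
print(bot.hand_in())"
```

```text
the job is handed in; nothing more can be done
None
```

The job is handed in (no verdict was returned): the final top view shows a cup in each bay, the pot in the square tray, the tape flat in the dish and the jar still standing in place, finished at about 27.5 s of the 112 s allowed.

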